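# Spin the nail swatch wheel and brake it on red

## Task

Push one of the wheel's brass pegs with a fingertip to flick the swatch wheel counterclockwise (seen from above), so that it spins by itself, and let the red swatch coast past the brass pointer once untouched. On a later pass, while it is still turning, press a fingertip lightly on the disc's flat face so that the wheel stops there with the pointer pointing at the red swatch: it must not come to rest anywhere else first and must not be turned back. Then take the finger away, leaving the wheel standing on red; grasp nothing and leave everything else on the desk alone.

Things in the scene. Friction and masses are not known exactly. Their poses are not given: they have to be found in the camera images.
- rotor (a joint): turn of the wheel, rad: grows counterclockwise from above, no stops, counts on over turns. 0 (and 6.283, 12.566, ...) = red swatch exactly at the pointer; starts between -6.0 and -2.6. It runs free on a bearing (inertia about 0.002 kg m2): flicked to 3 rad/s it coasts 13 to 20 s, 2 to 3 turns, slowing steadily. A fingertip pressing 1 N or more on its face stops it almost at once
- peg_a (a point): centre of the top of one brass peg, fixed upright in the disc and turning with it: 12 mm thick, 30 mm high above the disc's face (top 70 mm above the table), 45 mm from the axis, a quarter turn counterclockwise from the red swatch
- peg_b (a point): centre of the top of the other brass peg, of the same size and as far from the axis, a quarter turn clockwise from the red swatch
- hub (a point): centre of the top face of the wheel: a white disc 220 mm across, 8 mm thick, its face level 40 mm above the table; ten flat inlaid nail swatches of different colours lie along its rim, one red, and two upright brass pegs stand on it. The hub is flush; the ring 55 to 105 mm from the axis is free for a fingertip
- red_swatch (a point): middle of the red swatch's outer end, on the disc's rim, 110 mm from the axis, on the top face. The swatch is 30 mm wide there and 39 mm long
- pointer (a point): tip of the fixed brass pointer, just outside the rim, 111 mm from the axis; the pointer is 40 mm high, level with the disc's top, and reaches outwards to 143 mm from the axis
- stand: black fixed foot of the wheel. The wheel sits on a spring in it: pressed on its face it gives straight down, starting at about 1 N, up to 6 mm at about 8 N; origin under the axis, x points to the pointer
- bottle_plum: square polish bottle, plum with a black cap, 28 x 28 x 74 mm; a bystander, origin under its centre
- bottle_white: square polish bottle, white with a white cap, 28 x 28 x 74 mm; a bystander, origin under its centre
- bottle_yellow: square polish bottle, yellow with a steel cap, 28 x 28 x 74 mm; a bystander, origin under its centre
- gel_jar: round black gel jar with a white lid label, 56 mm across, 38 mm high; a bystander, origin under its centre
- glitter_pot: small round pot with a white lid, 40 mm across, 22 mm high; a bystander, origin under its centre
- tip_bar: bar 30 x 150 x 14 mm carrying four brass stands with sample nails, 42 mm high in all; a bystander, origin under its centre
- palette: flat white mixing palette with blobs of colour, 110 x 190 x 10 mm; a bystander, origin under its centre
- nail_file: flat tan nail file, 170 x 24 x 5 mm; a bystander, origin under its centre

How it is judged:
By the outcome, as a careful person would: the job done as asked, in the order asked, and still so for the second after the job is handed in, with the robot touching nothing.
It also fails if it takes over 51 s, if anything falls off the work surface, if the arm or the gripper's body presses on something with over 40 N, if the wrist force passes 120 N, or if a joint passes its speed limit or range.

## Robot

A 6-joint arm with a two-finger parallel gripper is mounted at the origin on the work surface. World frame = base frame: x ahead of the robot, y to its left, z up, the work surface at z = 0. Lengths are in m, angles in rad, forces in N, time in s.
With the tool pointing down it reaches from about 0.3 to 0.875 m from the base axis. Payload 6.4 kg.
Tool frame: the origin (TCP) lies between the finger pads; the fingertips stand 22 mm ahead of it and the grasp point (between the pads) lies 3 mm ahead of it (r.finger_overhang is the distance from the TCP to the fingertips, in m); z points along the fingers, y is the line along which they close (so a half turn about z gives the same grasp; the last joint's range is limited). The gripper opens to 85 mm and grips with 20 to 120 N. Pads are 22 mm wide; open, the fingers measure 114 mm over their backs; the gripper's body (76 mm by 85 mm) begins 54 mm behind the grasp point. The pads swing forward as they close: fully open they stand 13 mm farther back than shut.
Start: joints at [-1.431, 0.181, 1.607, -0, 1.354, -0.206], TCP at [0.195, -0.541, 0.253] pointing down, gripper open.
Joint ranges: [-2.99, 2.99], [-0.89, 2.07], [0.3, 2.58], [-1.14, 4.28], [0, 2.63], [-3.12, 3.12]. Speed limits (rad/s): [2.57, 2.57, 3.01, 3.14, 3.14, 3.14].

## Interface

Orientations are given as [roll, pitch, yaw] about the fixed x, y, z axes, in that order (R = Rz(yaw) Ry(pitch) Rx(roll)).
In Python, from cell import sensors, eyes, ticket, r gives the robot as it stands.
- The arm moves only by the shell command python3 -m inch 'ROWS' [FORCE]. ROWS is JSON, a list that holds one entry, the list of rows, each a list of 7 numbers: the turn, a rotation vector about the tool's x, y, z in units of 6 degrees (1.0 is 6 degrees), then the shift along the tool's x, y, z in units of 30 mm (1.0 is 30 mm), then the opening, from 0 (shut) to 1 (fully open). In form: [[[rx, ry, rz, dx, dy, dz, hand], ...]]. A call has 1 to 12 rows; each row is the pose to reach, as a shift and turn from the pose commanded when the call began, along the tool's axes at that moment; what a row does not reach only later rows make up. A row lasts 1/12 s, in which the tool goes at most 41.7 mm and 7.16 degrees, less where a joint would pass 70% of its speed; a pose out of reach is approached as far as the arm can. A call with a gripper value outside its range is refused whole. The fingers move at their own pace and stop on an object; FORCE is the grip in N (left out, the last holds). Time passes only in rows, so rows that repeat a pose let the fingers close. It gives the time, the measured TCP pose, the force, the opening and the grip force at its end, in the units of the state.
- sensors.state(): the state, without advancing time (a new reading comes with each control period).
- eyes.get_image(name): name is "side" or "top"; returns a dict with "img" (420x560x3 uint8, blue, green, red), "z_map" (420x560 float32, m along the optical axis (not along the pixel's ray), 0 where there is no reading), "K" (3x3 intrinsics, pixels), "k1" (the pictures are not rectified: a ray, as slopes to the right and down, at radius r is drawn at 1 + k1 r^2 times it, then the intrinsics apply), "R" (3x3) and "t" (3): a world point X has camera coordinates R X + t. Camera axes: x right, y down, z forward; pixel columns grow to the right and rows downward; lengths in m; the calibration is good to about 2 mm. A picture is of the moment at which its call begins.
- ticket.job_done(): hands the job in; it is judged then, once.
The state is a dict: "clock": time; "joint_positions": joint angles; "dq": joint speeds; "effort": joint torques, N m; "tool_pos": TCP position; "tool_rot": TCP orientation; "force": force on the tool from outside, world axes, zero at the start; "torque": the same for the moment, N m; "gripper_width": opening from 0.0 (shut) to 1.0 (fully open); "gripper_force": force on a finger pad.
Only numpy, scipy, OpenCV 4.12 (cv2) and the standard library are available. Lean on these libraries where they do the work, as an engineer would, in place of code of your own. Each camera call takes 0.05 s, during which the arm holds its last target. There are 200 camera calls.

## Working session

There is one attempt and no reset: what is moved stays moved. The work goes in short steps, Python scripts to look and compute and a shell command to move; the robot and the scene stay as the last step left them, time stands still between calls to the robot, and variables do not carry over. Pictures are saved under pics/ and viewed, at most 10 in all, crops included, and the job is handed in when it is done.

```bash
ls; mkdir -p pics; cat > h.py <<'E'
import numpy as np, cv2
from cell import sensors, eyes, ticket, r
def grab(n): return eyes.get_image(n)
def ray(c,u,v):
    K=c["K"]; d=np.array([[(u-K[0,2])/K[0,0],(v-K[1,2])/K[1,1]]])[0]
    s=d.copy()
    for _ in range(20): s=d/(1+c["k1"]*(s@s))
    R=np.array(c["R"]);t=np.array(c["t"])
    return -R.T@t, R.T@np.array([s[0],s[1],1.0])
def onz(c,u,v,z):
    o,d=ray(c,u,v); return o+d*(z-o[2])/d[2]
def proj(c,X):
    p=np.array(c["R"])@np.array(X)+np.array(c["t"]); s=p[:2]/p[2]; s=s*(1+c["k1"]*(s@s)); K=c["K"]
    return np.array([K[0,0]*s[0]+K[0,2],K[1,1]*s[1]+K[1,2]])
E
python3 - <<'E'
from h import *
for n in("top","side"):
    c=grab(n); cv2.imwrite(f"pics/{n}0.png",c["img"]); print(n,c["K"],c["k1"],c["R"],c["t"])
print(sensors.state(), r.finger_overhang)
E
```

```text
pics
top [[541.65724772   0.         279.16762396]
 [  0.         541.65724772 204.69802141]
 [  0.           0.           1.        ]] -0.008168683346849979 [[ 0.02698324 -0.99956809 -0.01164193]
 [-0.99738847 -0.02614024 -0.06732698]
 [ 0.06699357  0.01342823 -0.99766304]] [-0.01230678  0.51747327  1.68093316]
side [[383.59621591   0.         279.2006572 ]
 [  0.         383.59621591 217.71315511]
 [  0.           0.           1.        ]] 0.026908908651751655 [[ 0.99188854 -0.12700146  0.00526878]
 [-0.0677841  -0.56355282 -0.82329432]
 [ 0.10752882  0.81625906 -0.56759026]] [-0.53109295  0.07411137  0.94680835]
{'clock': 0.1, 'joint_positions': array([-1.43130580e+00,  1.81447185e-01,  1.60788888e+00, -6.50692450e-06,
        1.35380250e+00, -2.06284014e-01]), 'dq': array([-2.01796273e-05, -1.91436848e-03, -3.27002381e-03,  1.05837355e-03,
        7.13774684e-04,  4.71494828e-04]), 'effort': array([ 6.40242179e-04, -4.45872116e+01, -3.52238274e+01, -3.00604515e-04,
        4.06397754e-03,  1.20573316e-05]), 'tool_pos': array([ 0.19484112, -0.54050097,  0.25249446]), 'tool_rot': array([-3.14007822e+00, -3.10422003e-04,  3.45775712e-01]), 'force': array([0.18752235, 0.31472199, 0.64645396]), 'torque': array([-0.02868776, -0.02013575,  0.0456004 ]), 'gripper_force': 0.0, 'gripper_width': 0.9976337123667544} 0.022
```

View pics/top0.png

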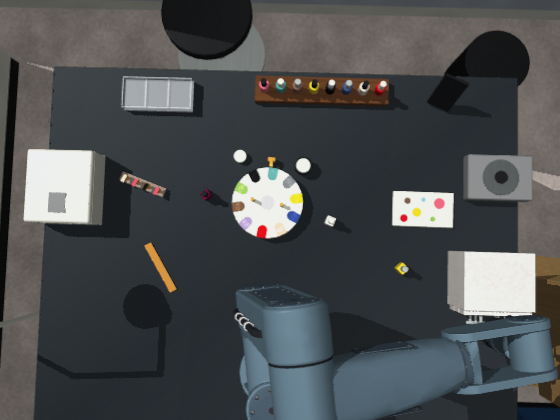

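View pics/side0.png

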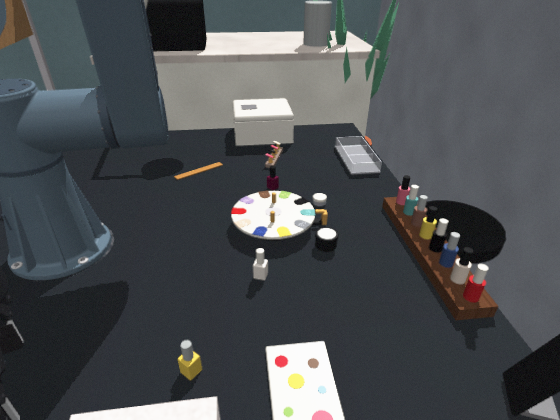

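Top view: wheel centred near (267,202), pointer at (271,160), red swatch at (262,231), pegs near (257,200) and (285,206). White pot and gel jar flank the pointer at (240,157) and (303,166). White bottle is at (330,221), plum at (207,195).

```bash
cat >> h.py <<'E'
def redcen(img,box=(225,160,310,245)):
    hsv=cv2.cvtColor(img,cv2.COLOR_BGR2HSV)
    m=(((hsv[...,0]<6)|(hsv[...,0]>174))&(hsv[...,1]>190)&(hsv[...,2]>110)).astype(np.uint8)
    k=np.zeros_like(m); k[box[1]:box[3],box[0]:box[2]]=1; m&=k
    n,l,s,ce=cv2.connectedComponentsWithStats(m)
    if n<2: return None,0
    i=1+np.argmax(s[1:,4]); return ce[i],s[i,4]
E
python3 - <<'E'
from h import *
c=grab("top"); im=c["img"]; hsv=cv2.cvtColor(im,cv2.COLOR_BGR2HSV)
# rim: outer contour of disc region, against dark desk
m=((hsv[...,2]>90)).astype(np.uint8)
k=np.zeros_like(m); cv2.circle(k,(267,202),39,1,-1); m&=k
m=cv2.morphologyEx(m,cv2.MORPH_CLOSE,np.ones((5,5)))
ct=max(cv2.findContours(m,0,2)[0],key=cv2.contourArea)
P=np.array([onz(c,*p[0],0.04)[:2] for p in cv2.convexHull(ct)])
A=np.c_[2*P,np.ones(len(P))]; s=np.linalg.lstsq(A,(P**2).sum(1),rcond=None)[0]
print("circ",s[:2],np.sqrt(s[2]+s[:2]@s[:2]))
(u,v),rad=cv2.minEnclosingCircle(ct); print(u,v,rad,onz(c,u,v,.04))
H=s[:2]
ce,a=redcen(im); p=onz(c,*ce,.04)[:2]; d=p-H; print("red",ce,a,p,np.hypot(*d),np.degrees(np.arctan2(*d[::-1])))
# brass
b=((hsv[...,0]>8)&(hsv[...,0]<24)&(hsv[...,1]>80)&(hsv[...,2]>70)).astype(np.uint8)
n,l,st,cc=cv2.connectedComponentsWithStats(b)
for i in range(1,n):
    if 225<cc[i][0]<310 and 150<cc[i][1]<245 and st[i,4]>5:
        for z in(.04,.07):
            p=onz(c,*cc[i],z)[:2]; d=p-H; print("brass",cc[i],st[i],z,p,np.hypot(*d),np.degrees(np.arctan2(*d[::-1])))
for n,(u,v),z in(("pot",(240,157),.022),("jar",(303,166),.038),("wbottle",(330,221),.06),("plum",(207,195),.06)): print(n,onz(c,u,v,z))
cv2.imwrite("pics/w1.png",cv2.resize(im[145:260,195:345],None,fx=5,fy=5,interpolation=cv2.INTER_CUBIC))
zc=np.median(c["z_map"][205:215,262:268]);print(zc,(np.array(c["R"])@np.r_[H,.04]+c["t"])[2])
E
```

```text
circ [0.52411799 0.03958623] 0.11165638286954811
266.5 200.9109649658203 37.31858444213867 [0.52681673 0.04067704 0.04      ]
red [261.28888889 231.65555556] 90 [0.43134581 0.05403551] 0.09389067899086034 171.14730192514318
brass [270.86666667 160.53333333] [267 157   9  10  60] 0.04 [0.65309542 0.03069063] 0.1292838350389549 -3.9454539219478595
brass [270.86666667 160.53333333] [267 157   9  10  60] 0.07 [0.64862238 0.02975678] 0.12489179637016656 -4.5140593423077755
brass [252.38461538 199.07692308] [251 197   4   5  13] 0.04 [0.53136885 0.08456309] 0.04555757156784826 80.84196277063864
brass [252.38461538 199.07692308] [251 197   4   5  13] 0.07 [0.52908028 0.08266246] 0.043361103155386486 83.42860760473332
brass [237.27956989 206.09677419] [232 202  12  10  93] 0.04 [0.5083613  0.13068274] 0.09244915490363032 99.8131862311482
brass [237.27956989 206.09677419] [232 202  12  10  93] 0.07 [0.50648562 0.12795445] 0.09011016824652052 101.28419672108963
brass [281.25       204.33333333] [280 203   4   4  12] 0.04 [ 0.51739693 -0.00525552] 0.04534264601555609 -98.52426617229234
brass [281.25       204.33333333] [280 203   4   4  12] 0.07 [ 0.5153591  -0.00554429] 0.0459726218962309 -100.98336920323104
pot [0.66453992 0.12874386 0.022     ]
jar [ 0.63878562 -0.0696801   0.038     ]
wbottle [ 0.46904298 -0.15531284  0.06      ]
plum [0.53874364 0.22285161 0.06      ]
1.6741655 1.6766707474948321
```

View pics/w1.png

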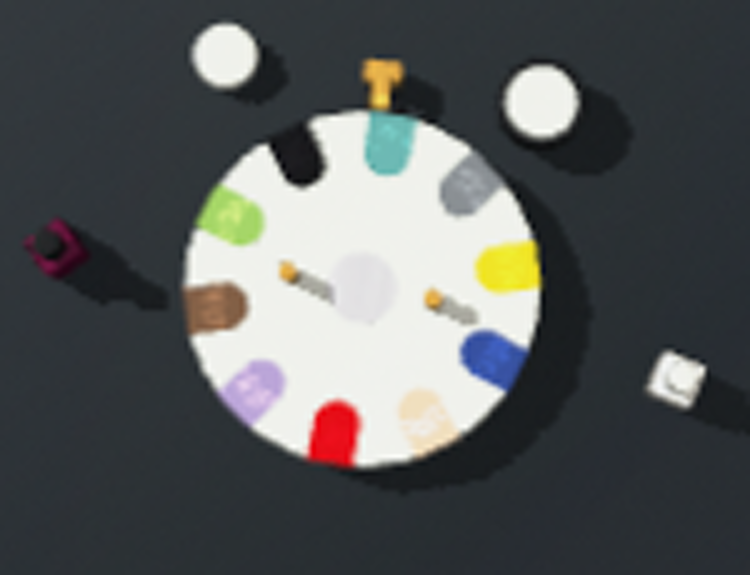

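The crop shows the red swatch opposite the pointer, about 4° off the axis of teal. Pegs at (288,271) and (433,299), neighbouring objects clear of the wheel. I'll build a colour tracker and move the shut hand over.

```bash
cat >> h.py <<'E'
H=np.array([.5241,.0396]); PTR=np.radians(-4.1)
HUES=dict(red=(174,6,190,100),yellow=(26,33,150,120),green=(36,50,90,100),teal=(80,95,70,80),blue=(108,124,120,70))
def track(c,offs=None):
    """angle of rotor (mod 2pi) from each colour visible"""
    vv,uu=np.mgrid[0:420,0:560].astype(float)
    K=c["K"]; d=np.stack([(uu-K[0,2])/K[0,0],(vv-K[1,2])/K[1,1]],-1); s=d.copy()
    for _ in range(8): s=d/(1+c["k1"]*(s**2).sum(-1,keepdims=True))
    R=np.array(c["R"]); o=-R.T@np.array(c["t"]); D=np.concatenate([s,np.ones_like(s[...,:1])],-1)@R
    P=o+D*((.04-o[2])/D[...,2:]); q=P[...,:2]-H; rr=np.hypot(q[...,0],q[...,1]); th=np.arctan2(q[...,1],q[...,0])
    z=c["z_map"]; ze=(P@R.T+c["t"])[...,2]
    hsv=cv2.cvtColor(c["img"],cv2.COLOR_BGR2HSV); h,sa,va=[hsv[...,i] for i in range(3)]
    out={}
    for n,(a,b,s0,v0) in HUES.items():
        hm=((h>=a)|(h<=b)) if a>b else ((h>=a)&(h<=b))
        m=hm&(sa>s0)&(va>v0)&(rr>.068)&(rr<.106)&(np.abs(z-ze)<.03)
        if m.sum()<8: continue
        e=np.exp(1j*th[m]).mean(); ang=np.angle(e)
        out[n]=(ang-(offs[n] if offs else 0),int(m.sum()),abs(e))
    return out
OFF={k:np.radians(v) for k,v in dict(red=0,yellow=108,green=252,teal=180,blue=72).items()}
def rotor(c):
    t=track(c,OFF); w=sum(v[1]*np.exp(1j*(v[0]-PTR)) for v in t.values() if v[2]>.95)
    return np.angle(w), {k:(round(float(np.angle(np.exp(1j*(v[0]-PTR)))),3),v[1]) for k,v in t.items()}
E
python3 - <<'E'
from h import *
for n in("top","side"):
    print(n,rotor(grab(n)))
E
python3 -m inch '[[[0,0,1.1,14.86,-13.42,0,0],[0,0,2.2,14.86,-13.42,0,0],[0,0,3.3,14.86,-13.42,0,0],[0,0,3.3,14.86,-13.42,0,0],[0,0,3.3,14.86,-13.42,0,0],[0,0,3.3,14.86,-13.42,0,0],[0,0,3.3,14.86,-13.42,0,0],[0,0,3.3,14.86,-13.42,0,0],[0,0,3.3,14.86,-13.42,0,0],[0,0,3.3,14.86,-13.42,0,0],[0,0,3.3,14.86,-13.42,0,0],[0,0,3.3,14.86,-13.42,0,0]]]'
```

```text
top (np.float64(3.05707009491623), {'red': (3.058, 75), 'yellow': (3.048, 87), 'green': (3.074, 87), 'teal': (3.058, 88), 'blue': (3.047, 83)})
side (np.float64(3.064332384617585), {'red': (3.072, 56), 'green': (3.08, 49), 'teal': (3.062, 61), 'blue': (3.05, 75)})
clock: 1.25
tool_pos: [0.4309, -0.0979, 0.2536]
tool_rot: [3.141, -0.001, 0.0]
force: [0.7, -1.0, 0.2]
gripper_width: -0.003
gripper_force: 0.0
```

```bash
python3 -m inch '[[[0,0,0,1.57,-2.9,2.5,0],[0,0,0,1.57,-2.9,2.5,0],[0,0,0,1.57,-2.9,2.5,0],[0,0,0,1.57,-2.9,2.5,0],[0,0,0,1.57,-2.9,2.5,0],[0,0,0,1.57,-2.9,3.5,0],[0,0,0,1.57,-2.9,4.5,0],[0,0,0,1.57,-2.9,5.5,0],[0,0,0,1.57,-2.9,6.05,0],[0,0,0,1.57,-2.9,6.05,0],[0,0,0,1.57,-2.9,6.05,0]]]'
python3 - <<'E'
from h import *
for n in("top","side"):
    c=grab(n);print(n,rotor(c)); cv2.imwrite(f"pics/{n}2.png",c["img"])
s=sensors.state();print(s["tool_pos"],s["force"])
a=cv2.imread("pics/side2.png")[120:300,180:380];cv2.imwrite("pics/side2c.png",cv2.resize(a,None,fx=3,fy=3))
E
```

```text
clock: 2.17
tool_pos: [0.4776, -0.014, 0.0724]
tool_rot: [3.141, 0.0, -0.001]
force: [0.7, -0.1, 0.2]
gripper_width: -0.001
gripper_force: 0.0
top (np.float64(3.079123361552406), {'red': (3.096, 53), 'yellow': (3.133, 29), 'green': (3.073, 88), 'teal': (3.058, 89)})
side (np.float64(3.061246606160655), {'red': (3.071, 54), 'green': (3.077, 48), 'teal': (3.058, 56), 'blue': (3.047, 78)})
[ 0.47902897 -0.01400195  0.07381342] [-0.28887571  0.62876716 -0.17502633]
```

View pics/side2c.png

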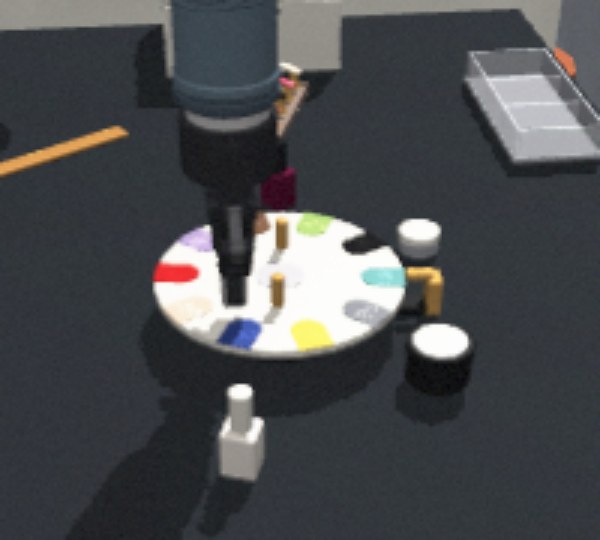

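Finger sits behind peg_a (side crop: finger tip (235,295), peg (278,290)), clear. Flick now.

```bash
python3 -m inch '[[[0,0,0,0.33,-0.23,0,0],[0,0,0,0.6,-0.23,0,0],[0,0,0,0.7,-0.23,0,0],[0,0,0,0.82,-0.23,0,0],[0,0,0,1.03,-0.23,0,0],[0,0,0,1.37,-0.23,0,0],[0,0,0,1.78,-0.23,0,0],[0,0,0,1.78,-0.23,-0.2,0],[0,0,0,1.7,-0.23,-1.2,0],[0,0,0,1.7,-0.23,-2.2,0]]]'
cat > look.py <<'E'
from h import *
import sys,json
for _ in range(int(sys.argv[1])):
    t=float(sensors.state()["clock"]); a,d=rotor(grab("side")); print(round(t,3),round(float(a),3),d)
    open("log.txt","a").write(f"{t} {a}\n")
E
python3 look.py 3
```

```text
clock: 3.1
tool_pos: [0.5265, -0.0056, 0.137]
tool_rot: [-3.14, 0.005, 0.0]
force: [0.6, -0.1, 1.5]
gripper_width: 0.001
gripper_force: 0.0
3.1 -1.405 {'red': (-1.421, 70), 'green': (-1.403, 52), 'teal': (-1.392, 49), 'blue': (-1.4, 61)}
3.15 -1.197 {'red': (-1.22, 59), 'green': (-1.19, 58), 'teal': (-1.188, 49), 'blue': (-1.19, 53)}
3.2 -0.998 {'red': (-1.019, 47), 'green': (-0.993, 60), 'teal': (-0.991, 49), 'blue': (-0.99, 54)}
```

```bash
python3 -m inch '[[[0,0,0,-1.3,-0.8,0,0],[0,0,0,-2.6,-1.4,0,0],[0,0,0,-2.75,-1.51,0,0],[0,0,0,-2.75,-1.51,0.8,0],[0,0,0,-2.75,-1.51,1.5,0],[0,0,0,-2.75,-1.51,2.1,0],[0,0,0,-2.75,-1.51,2.1,0],[0,0,0,-2.75,-1.51,2.1,0]]]'
cat >> look.py <<'E'
    s=sensors.state(); open("pos.txt","a").write(" ".join(map(str,s["tool_pos"]))+f" {s['force'][2]}\n")
L=np.loadtxt("log.txt"); t,a=L[:,0],np.unwrap(L[:,1],period=2*np.pi)
E
python3 look.py 6; python3 - <<'E'
import numpy as np
P=np.loadtxt("pos.txt"); print(P.mean(0),P.std(0))
E
```

```text
clock: 3.92
tool_pos: [0.4446, 0.0395, 0.0737]
tool_rot: [-3.141, 0.004, 0.0]
force: [0.1, -0.7, -0.2]
gripper_width: 0.001
gripper_force: 0.0
3.917 1.759 {'red': (1.769, 45), 'green': (1.764, 44), 'teal': (1.739, 77), 'blue': (1.785, 31)}
3.967 1.922 {'red': (1.934, 43), 'green': (1.919, 42), 'teal': (1.917, 72), 'blue': (1.922, 58)}
4.017 2.106 {'red': (2.119, 47), 'green': (2.113, 47), 'teal': (2.092, 66), 'blue': (2.105, 60)}
4.067 2.274 {'red': (2.273, 31), 'green': (2.278, 39), 'teal': (2.271, 65), 'blue': (2.274, 64)}
4.117 2.447 {'red': (2.408, 13), 'green': (2.464, 45), 'teal': (2.443, 61), 'blue': (2.445, 66)}
4.167 2.621 {'green': (2.634, 47), 'teal': (2.617, 61), 'blue': (2.616, 67)}
[0.44662278 0.0391419  0.07555906 0.20327661] [4.09342680e-04 7.80840713e-05 3.75757187e-04 1.79993059e-01]
```

```bash
cat pos.txt; python3 -m inch '[[[0,0,0,0,0,0,0],[0,0,0,0,0,0,0],[0,0,0,0,0,0,0],[0,0,0,0,0,0,0],[0,0,0,0,0,0,0],[0,0,0,0,0,0,0],[0,0,0,0,0,0,0],[0,0,0,0,0,0,0],[0,0,0,0,0,0,0],[0,0,0,0,0,0,0]]]'
python3 look.py 3|cut -c1-30; tail -3 pos.txt
```

```text
0.4457720961827788 0.03930869210532175 0.07478409182607451 -0.14360556108186867
0.4464768251328229 0.03914284260979807 0.07541355218742758 0.28273610028264484
0.4468336950495502 0.03908599665702188 0.07573784644547056 0.3909998278925656
0.4469401811119666 0.03908647520794188 0.07585211372648629 0.21331295426506636
0.4469094499974978 0.03909162319065757 0.07584225047190477 0.11568116611888811
0.44680442385033525 0.03913578531157829 0.07572450081731488 0.3605351878471582
clock: 5.05
tool_pos: [0.446, 0.0393, 0.0748]
tool_rot: [-3.142, 0.0, 0.0]
force: [-0.4, -1.2, 0.3]
gripper_width: -0.001
gripper_force: 0.0
5.05 -0.887 {'red': (-0.899, 5
5.1 -0.744 {'red': (-0.749, 55
5.15 -0.596 {'red': (-0.596, 4
0.4459940341249201 0.03929809140497001 0.07477732805858427 -0.24022587942253515
0.4460117253553396 0.039282132023259246 0.07479458757457794 -0.4386528933802175
0.44602362831790504 0.039287322507415366 0.07478695725885734 0.5907129818758785
```

```bash
python3 -m inch '[[[0,0,0,0,0,0,0],[0,0,0,0,0,0,0],[0,0,0,0,0,0,0],[0,0,0,0,0,0,0],[0,0,0,0,0,0,0],[0,0,0,0,0,0,0],[0,0,0,0,0,0,0],[0,0,0,0,0,0,0],[0,0,0,0,0,0,0],[0,0,0,0,0,0,0]]]'
python3 look.py 3|cut -c1-30; tail -3 pos.txt
python3 - <<'E'
import numpy as np
from scipy.optimize import curve_fit
L=np.loadtxt("log.txt"); t=L[:,0]; a=L[:,1].copy(); print(np.c_[t,a].round(3).tolist())
E
```

```text
clock: 6.03
tool_pos: [0.446, 0.0393, 0.0748]
tool_rot: [3.142, -0.0, 0.0]
force: [-0.4, -0.0, 0.5]
gripper_width: 0.0
gripper_force: 0.0
6.033 1.713 {'red': (1.728, 44
6.083 1.832 {'red': (1.845, 45
6.133 1.949 {'red': (1.961, 46
0.44600618408037285 0.039289376579168214 0.07478572733984802 0.5569508642763196
0.4460243178846188 0.03927847113834893 0.07480544816592997 -0.03155862575845805
0.44600984831814705 0.039289849350446354 0.07478407480527474 0.21796013020095037
[[3.1, -1.405], [3.15, -1.197], [3.2, -0.998], [3.917, 1.759], [3.967, 1.922], [4.017, 2.106], [4.067, 2.274], [4.117, 2.447], [4.167, 2.621], [5.05, -0.887], [5.1, -0.744], [5.15, -0.596], [6.033, 1.713], [6.083, 1.832], [6.133, 1.949]]
```

```bash
wc -l pos.txt; python3 -m inch '[[[0,0,0,0,0,0.27,0]]]'
python3 look.py 9|cut -c1-30; tail -9 pos.txt
cat > fit.py <<'E'
import numpy as np
from scipy.optimize import least_squares
L=np.loadtxt("log.txt"); t=L[:,0]; a=L[:,1].copy(); t0=t[3]
# dw/dt=-c-b w from t0 -> closed form
def th(p,t):
    x,w,b,c=p; s=t-t0; return x+(w+c/b)*(1-np.exp(-b*s))/b-c*s/b
p=np.array([1.759,3.5,.17,.1])
n=3+6
for n in list(range(9,len(t)+1,1)):
    pass
u=a[3:].copy(); tt=t[3:]
pred=th(p,tt); u+=2*np.pi*np.round((pred-u)/(2*np.pi))
for _ in range(3):
    f=least_squares(lambda q:th(q,tt)-u,p,bounds=([0,2,.02,0],[3,5,.5,.5])); p=f.x
    u+=2*np.pi*np.round((th(p,tt)-u)/(2*np.pi))
w=lambda q:(th(p,q+.001)-th(p,q-.001))/.002
g=np.arange(tt[-1],tt[-1]+12,.002); k=np.argmax(th(p,g)>=4*np.pi)
print(p.round(3),"resid",np.abs(f.fun).max().round(4),"last",tt[-1],u[-1].round(3),"w",w(tt[-1]).round(3),"cross 12.57 at",g[k].round(3),"w",w(g[k]).round(3),"end",th(p,g).max().round(2))
E
python3 fit.py
```

```text
12 pos.txt
clock: 6.27
tool_pos: [0.4472, 0.0391, 0.0676]
tool_rot: [3.141, -0.003, 0.0]
force: [0.0, 0.4, -0.1]
gripper_width: 0.002
gripper_force: 0.0
6.267 2.25 {'red': (2.237, 30)
6.317 2.368 {'red': (2.351, 22
6.367 2.48 {'red': (2.443, 10)
6.417 2.591 {'green': (2.611, 
6.467 2.709 {'green': (2.722, 
6.517 2.819 {'red': (2.841, 15
6.567 2.927 {'red': (2.94, 22)
6.617 3.029 {'red': (3.035, 28
6.667 3.139 {'red': (-3.138, 2
0.445717337992192 0.039287217044812514 0.06552758330774464 -0.9422578125635467
0.44516747440445287 0.03940636847703661 0.06558676648387629 -0.9919131014267027
0.44528392932446403 0.039386960565061815 0.06588310862196638 0.3595834126184568
0.445525075557528 0.03935369882577406 0.06615706526654522 0.5062149753369428
0.44576833456498977 0.03931556322947482 0.06640590517111268 -1.3150991572766264
0.44594076423570256 0.03929715845757261 0.0665657661597252 -0.9060051730434141
0.4460201204208324 0.0393017388486012 0.06666042427299797 -0.6038360445158704
0.4460755680645383 0.03928325026605559 0.06673965171812356 -0.6511290566526114
0.446141293239888 0.039268354261628724 0.06680630345516682 0.013377868315046674
[1.751 3.556 0.138 0.141] resid 0.0078 last 6.6667 9.422 w 2.112 cross 12.57 at 8.461 w 1.426 end 16.43
```

```bash
python3 -m inch '[[[0,0,0,0,0,0,0],[0,0,0,0,0,0,0],[0,0,0,0,0,0,0],[0,0,0,0,0,0,0],[0,0,0,0,0,0,0],[0,0,0,0,0,0,0],[0,0,0,0,0,0,0],[0,0,0,0,0,0,0],[0,0,0,0,0,0,0],[0,0,0,0,0,0,0]]]'
python3 look.py 4|cut -c1-30; tail -2 pos.txt; python3 fit.py; python3 -c "
from h import *;print(sensors.state()['clock'])"
```

```text
clock: 7.55
tool_pos: [0.446, 0.0393, 0.0667]
tool_rot: [3.142, -0.0, 0.0]
force: [0.8, -0.3, 0.5]
gripper_width: -0.001
gripper_force: 0.0
7.55 -1.433 {'red': (-1.448, 7
7.6 -1.342 {'red': (-1.361, 70
7.65 -1.26 {'red': (-1.276, 70
7.7 -1.172 {'red': (-1.192, 66
0.4460018384659693 0.03930464868274475 0.06669871684533518 -0.104946284018082
0.44598522009928493 0.03928908656499102 0.06668813323926985 0.6802732045842779
[1.75  3.561 0.15  0.105] resid 0.0082 last 7.7 11.394 w 1.712 cross 12.57 at 8.442 w 1.457 end 17.02
7.75
```

```bash
python3 look.py 4|cut -c1-30; python3 fit.py
```

```text
7.75 -1.088 {'red': (-1.105, 6
7.8 -1.008 {'red': (-1.028, 57
7.85 -0.926 {'red': (-0.935, 5
7.9 -0.846 {'red': (-0.855, 44
[1.751 3.556 0.143 0.126] resid 0.0076 last 7.9 11.72 w 1.633 cross 12.57 at 8.448 w 1.444 end 16.7
```

```bash
python3 -m inch '[[[0,0,0,0,0,0,0],[0,0,0,0,0,0,0],[0,0,0,0,0,0,0],[0,0,0,0,0,0,0],[0,0,0,0,0,0,0],[0,0,0,0,0,0.28,0],[0,0,0,0,0,0.28,0],[0,0,0,0,0,0.28,0],[0,0,0,0,0,0.28,0]]]'
python3 look.py 3; tail -3 pos.txt
```

```text
clock: 8.7
tool_pos: [0.4466, 0.0392, 0.0586]
tool_rot: [3.141, -0.001, 0.0]
force: [0.9, -0.1, 5.0]
gripper_width: -0.003
gripper_force: 2.4
8.7 -0.007 {'red': (-0.054, 47), 'yellow': (0.027, 17), 'green': (-0.002, 66), 'teal': (0.03, 35), 'blue': (-0.006, 53)}
8.75 -0.006 {'red': (-0.052, 46), 'yellow': (0.032, 14), 'green': (-0.002, 69), 'teal': (0.03, 35), 'blue': (-0.004, 54)}
8.8 -0.005 {'red': (-0.048, 44), 'yellow': (0.024, 15), 'green': (-0.003, 69), 'teal': (0.03, 35), 'blue': (-0.005, 53)}
0.44662359620652553 0.03918362006310665 0.05861661598655174 5.03945817053991
0.4466143915575251 0.03918626940086223 0.05861683683325081 4.277471388942955
0.44664899481485554 0.03918102547530017 0.058649896717993075 5.0618258581954345
```

Stopped on red. Lift straight up and check.

```bash
python3 -m inch '[[[0,0,0,0,0,-0.1,0],[0,0,0,0,0,-0.25,0],[0,0,0,0,0,-0.5,0],[0,0,0,0,0,-1,0],[0,0,0,0,0,-2,0],[0,0,0,0,0,-3,0],[0,0,0,0,0,-4,0],[0,0,0,0,0,-4,0],[0,0,0,0,0,-4,0],[0,0,0,0,0,-4,0]]]'
python3 look.py 2; python3 - <<'E'
from h import *
c=grab("top");print(rotor(c));a=c["img"][130:270,160:370];cv2.imwrite("pics/end.png",cv2.resize(a,None,fx=3.5,fy=3.5))
E
```

```text
clock: 9.68
tool_pos: [0.4452, 0.0395, 0.1779]
tool_rot: [-3.141, 0.001, 0.0]
force: [-0.1, -0.4, -1.2]
gripper_width: -0.001
gripper_force: 0.0
9.683 -0.012 {'red': (-0.02, 48), 'green': (-0.015, 76), 'teal': (-0.017, 57), 'blue': (0.006, 48)}
9.733 -0.013 {'red': (-0.022, 48), 'green': (-0.015, 74), 'teal': (-0.017, 57), 'blue': (0.006, 48)}
(np.float64(-0.003566330245642431), {'red': (-0.009, 85), 'green': (-0.011, 76), 'blue': (0.009, 84)})
```

View pics/end.png

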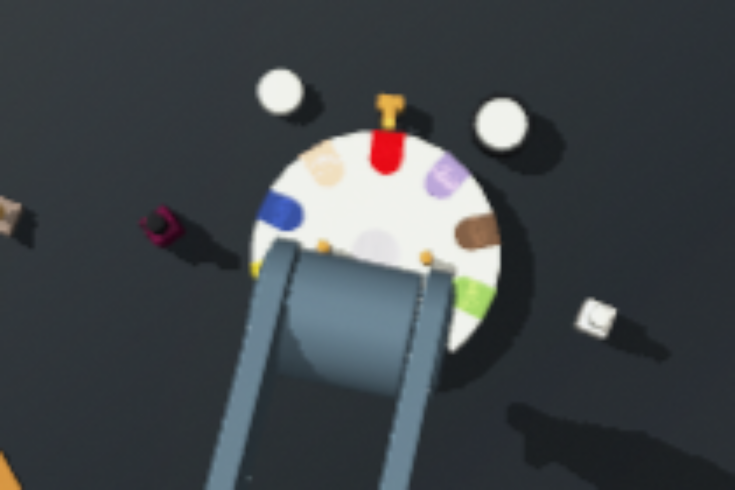

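The red swatch (387,152) sits right under the pointer (389,110), the wheel is still and the finger is clear of it.

```bash
python3 -c "
from cell import ticket;print(ticket.job_done())"
```

```text
the job is handed in; nothing more can be done
None
```

I flicked the wheel counterclockwise by a peg; red coasted past the pointer twice untouched, and on the third pass a light press (about 5 N) stopped it within about 0.02 rad of red; the finger is lifted clear and the job is handed in.

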